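# Switch on under the red guard

### The job

Switch on the box with the red guard: lift the red guard with a finger under its front lip until it stays open, push the toggle beneath it fully over to the rear, then nudge the guard from behind and let it drop fully shut. Work gently with the outside of the fingers and grasp nothing; do not touch the box with the yellow guard, and leave the bush, the flange and the loupe where they stand.

Things in the scene. Friction and masses are not known exactly. Their poses are not given: they have to be found in the camera images.
- red_box: fixed grey switch box 80 x 80 x 60 mm (x, y, z; flat ears at its foot 100 mm over all) with a red plastic guard on its top. Origin: centre of its underside; z up, +x to its rear (away from the robot, yaw within 0.35 rad). Its flat top is at z = 60 mm; on it only the toggle, with a nut 17 mm wide (to z = 68 mm) round its foot, and the hinge knuckles at x = 28 to 40 mm (to z = 68 mm)
- red_hinge (a point): point on the red guard's hinge axis (the box's y), at (34, 0, 64) mm in the red box's frame. The guard is a hood open below, walls 3 mm, 44 mm wide; shut it spans x = -36 to 34 mm and z = 64 to 110 mm of the box
- red_lip (a point): middle of the front edge of the red guard's lip, on its underside, 87 mm from the hinge; shut at (-52, 0, 79) mm in the red box's frame. The lip, 28 mm wide, 3 mm thick, slopes out and up at 40 degrees from the hood's front lower edge at (-36, 0, 64) mm and sticks out 12 mm past the box's front, with nothing under it down to the bench
- red_guard (a joint): opening angle of the red guard: 0 shut, grows as the lip is lifted (0.4 N), stop at 1.4 rad. It swings freely and weighs 60 g: below about 1.0 rad it drops shut by itself, above that it falls back to the stop and stays open. At the stop its roof stands upright, facing the rear, x = 67 to 77 mm and z = 85 to 142 mm in the box's frame, the lip uppermost at x = 34, z = 151 mm
- red_toggle_tip (a point): centre of the rounded end of the red box's steel toggle lever (9 mm thick); the pivot is 34 mm from it, at (-12, 0, 64) mm in the box's frame. Off, this point is at x = -25, z = 95 mm in that frame; on, at x = 1, z = 95 mm
- red_toggle (a joint): angle of the red box's toggle: 0 = off, leaning 0.4 rad to the box's front; 0.8 rad = on, leaning 0.4 rad to its rear (+x), at the stop. It moves stiffly (about 1 N at the tip) and stays where it is left
- yellow_box: fixed grey switch box 80 x 80 x 60 mm (x, y, z; flat ears at its foot 100 mm over all) with a yellow plastic guard on its top. Origin: centre of its underside; z up, +x to its rear (away from the robot, yaw within 0.35 rad). Built like the red box; the two may stand either way round, left and right
- yellow_guard (a joint): opening angle of the yellow guard, 0 shut
- yellow_toggle (a joint): angle of the toggle under the yellow guard, 0 off
- brass_bush: loose brass flanged bush, 26 mm across, 24 mm high; origin at the centre of its underside
- turned_flange: loose turned steel flange with stepped stem, 33 mm across, 34 mm high; origin at the centre of its underside
- loupe: loose black loupe, 35 mm across, 30 mm high; origin at the centre of its underside

How it is judged:
By the outcome, as a careful person would: the job done as asked, in the order asked, and still so for the second after the job is handed in, with the robot touching nothing.
It also fails if it takes over 56 s, if anything falls off the work surface, if the arm or the gripper's body presses on something with over 40 N, if the wrist force passes 120 N, or if a joint passes its speed limit or range.

### The arm

A 6-joint arm with a two-finger parallel gripper is mounted at the origin on a cart in front of the work surface, level with it; the furniture and walls round the work are solid. World frame = base frame: x ahead of the robot, y to its left, z up, the work surface at z = 0. Lengths are in m, angles in rad, forces in N, time in s.
With the tool pointing down it reaches from about 0.375 to 0.975 m from the base axis. Payload 3.8 kg.
Tool frame: the origin (TCP) lies midway between the tips of the shut fingers; the grasp point (between the pads) lies 19 mm behind it; z points along the fingers, y is the line along which they close (so a half turn about z gives the same grasp; the last joint's range is limited). The gripper opens to 85 mm and grips with 20 to 120 N. Pads are 22 mm wide; open, the fingers measure 114 mm over their backs; the gripper's body (76 mm by 85 mm) begins 54 mm behind the grasp point. The pads swing forward as they close: fully open they stand 13 mm farther back than shut.
Start: joints at [-1.349, 0.264, 1.604, -0, 1.274, -0.037], TCP at [0.173, -0.653, 0.205] pointing down, gripper open.
Joint ranges: [-2.63, 2.63], [-0.94, 2.18], [0.31, 2.57], [-1.31, 4.45], [0, 2.66], [-2.55, 2.55]. Speed limits (rad/s): [2.57, 2.57, 3.14, 3.14, 3.14, 3.14].

### API

Orientations are given as a rotation vector (axis times angle).
In Python, from workcell import bot, read_camera, camera_info, ticket gives the robot as it stands.
- The arm moves only by the tool servo_tool, never from a script. Its argument "targets" is a list of rows, each an object of numbers: "hand": the closure, from -1 (fully open) to 1 (shut); "x", "y", "z": the shift along the tool's x, y, z as a fraction of full scale; "roll": the turn about the tool's z as a fraction of full scale. In form: [{"hand": .., "x": .., "y": .., "z": .., "roll": ..}, ...]. A call has 1 to 10 rows; each row is the pose to reach, as a shift and turn from the pose commanded when the call began, along the tool's axes at that moment, turning the shorter way round; what a row does not reach only later rows make up. Full scale, the value 1, is 50 cm for a shift and 180 degrees for a turn. A row lasts 1/12 s, in which the tool goes at most 41.7 mm and 7.16 degrees, less where a joint would pass 70% of its speed; a pose out of reach is approached as far as the arm can. A call with a number of a shift or a turn outside -1 to 1 is refused whole. A call with a gripper value outside its range is refused whole. The fingers move at their own pace and stop on an object; "grip_force" is the grip in N (left out, the last holds). Time passes only in rows, so rows that repeat a pose let the fingers close. It gives the time, the measured TCP pose, the force, the opening and the grip force at its end, in the units of the state.
- bot.read_state(): the state, without advancing time (a new reading comes with each control period).
- read_camera(name): name is "scene" or "top" or "wrist"; returns the picture (384x512x3 uint8, red, green, blue); there is no depth.
- camera_info(name): a dict with "fx", "fy", "cx", "cy" (pixels), "eye" and "orientation" of the camera in the world; the wrist camera has in their place "T_tool_cam" (4x4, takes a point from camera to tool coordinates, whose origin is the TCP and whose axes are the flange's). Camera axes: x right, y down, z forward; pixel columns grow to the right and rows downward; lengths in m; the calibration is good to about 2 mm. The wrist camera is an equidistant fisheye: a pixel r from the principal point sees the ray r / f radians off the axis. A picture is of the moment at which its call begins: read the wrist's pose just before it. camera_info takes no time and is no camera call.
- ticket.finish_job(): hands the job in; it is judged then, once.
The state is a dict: "time": time; "q": joint angles; "joint_vel": joint speeds; "joint_torque": joint torques, N m; "tool_pos": TCP position; "tcp_rot": TCP orientation; "wrist_force": force on the tool from outside, world axes, zero at the start; "torque": the same for the moment, N m; "width": opening from 0.0 (shut) to 1.0 (fully open); "grip_force": force on a finger pad.
Only numpy, scipy, OpenCV 4.12 (cv2) and the standard library are available. Lean on these libraries where they do the work, as an engineer would, in place of code of your own. Each camera call takes 0.05 s, during which the arm holds its last target. There are 200 camera calls.

## Working session

There is one attempt and no reset: what is moved stays moved. The work goes in short steps, Python scripts to look and compute and a tool call to move; the robot and the scene stay as the last step left them, time stands still between calls to the robot, and variables do not carry over. Pictures are saved under pics/ and viewed, at most 10 in all, crops included, and the job is handed in when it is done.

Besides the shell and the picture viewer there is one more tool, called as name(argument=value, ...), one argument or row to a line, values as JSON. servo_tool: Moves the arm, as the interface text tells. Its arguments: {"type":"object","properties":{"targets":{"type":"array"},"grip_force":{"type":"number"}},"required":["targets"]}

```bash
mkdir -p pics
python3 - <<'E'
from workcell import bot, read_camera, camera_info
import cv2,numpy as np
for n in ("scene","top"):
    im=read_camera(n); cv2.imwrite(f"pics/{n}0.png",im[:,:,::-1]); print(n,camera_info(n))
print(camera_info("wrist"))
print(bot.read_state())
E
```

```text
scene {'fx': 379.0454679850035, 'fy': 379.0454679850035, 'cx': 253.6471551409291, 'cy': 192.46428958964412, 'eye': array([-0.09582591,  0.81692969,  0.54812916]), 'orientation': array([-0.67326012,  2.30016801, -1.46866804])}
top {'fx': 458.5221397940355, 'fy': 458.5221397940355, 'cx': 241.42514268638232, 'cy': 187.70767473276257, 'eye': array([ 0.34932895, -0.00956593,  1.41484885]), 'orientation': array([-2.17506327,  2.18460558, -0.14582473])}
{'fx': 297.3186396354542, 'fy': 297.3186396354542, 'cx': 254.8514069237254, 'cy': 194.7680946213312, 'T_tool_cam': array([[-1.01476295e-04, -9.63812453e-01, -2.66581218e-01,
         6.68550237e-02],
       [ 9.99999983e-01, -1.38619758e-04,  1.20515453e-04,
         4.45509632e-04],
       [-1.53107718e-04, -2.66581201e-01,  9.63812450e-01,
        -1.69376544e-01],
       [ 0.00000000e+00,  0.00000000e+00,  0.00000000e+00,
         1.00000000e+00]])}
{'time': 0.1, 'q': array([-1.34890718e+00,  2.64721986e-01,  1.60522239e+00,  1.38166302e-06,
        1.27371071e+00, -3.68947188e-02]), 'joint_vel': array([-0.00260298, -0.00343359, -0.00390843, -0.00147889, -0.00119342,
        0.00076693]), 'joint_torque': array([-4.91469564e-04, -5.16707110e+01, -3.68589807e+01, -1.20379382e-04,
        6.27850561e-03,  6.22247427e-06]), 'tool_pos': array([ 0.17258196, -0.65183119,  0.20426494]), 'tcp_rot': array([-3.11329412e+00, -4.05097789e-01,  2.96972512e-04]), 'wrist_force': array([ 0.37125725,  0.05133521, -0.33814079]), 'torque': array([0.01304992, 0.0343303 , 0.01183434]), 'grip_force': 0.0, 'width': 0.9964096443727738}
```

View pics/top0.png

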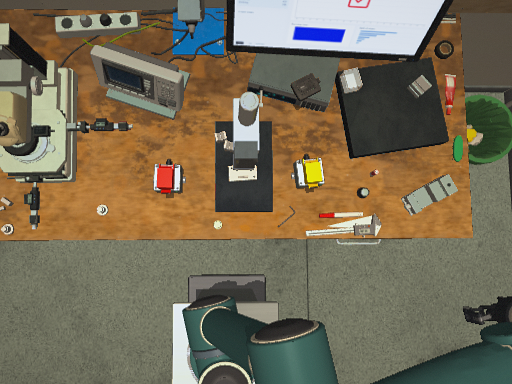

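View pics/scene0.png

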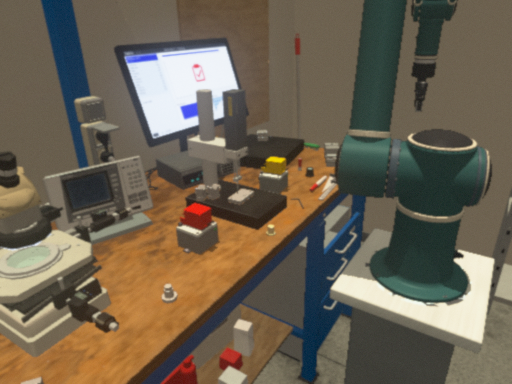

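```bash
cat > h.py <<'E'
import numpy as np,cv2
from workcell import bot, read_camera, camera_info
from scipy.spatial.transform import Rotation as R
def proj(n,P):
    c=camera_info(n); p=(np.asarray(P)-c["eye"])@R.from_rotvec(c["orientation"]).as_matrix()
    return np.c_[c["fx"]*p[:,0]/p[:,2]+c["cx"],c["fy"]*p[:,1]/p[:,2]+c["cy"]]
G=np.array([(x,y,z) for y in(-22,22) for x,z in((-36,64),(-36,110),(21,110),(34,64))]+[(-52,y,79) for y in(-14,14)])/1e3
def world(p,P):
    c,s=np.cos(p[2]),np.sin(p[2]); return np.asarray(P)@np.array([[c,s,0],[-s,c,0],[0,0,1]])+[p[0],p[1],0]
E
cat > fit.py <<'E'
from h import *
from scipy.optimize import differential_evolution
ims={n:cv2.imread(f"pics/{n}0.png") for n in("top","scene")}
S=4; M={}
for n,(u,v) in (("top",(168,178)),("scene",(197,216))):
    im=ims[n][v-30:v+30,u-30:u+30]; big=cv2.resize(im,None,fx=S,fy=S,interpolation=cv2.INTER_CUBIC)
    b,g,r=[big[:,:,i].astype(int) for i in range(3)]
    m=((r>90)&(g<.45*r)&(b<.45*r)).astype(np.uint8)
    k,l,st,c=cv2.connectedComponentsWithStats(m); i=1+np.argmax(st[1:,4]); M[n]=((l==i).astype(np.uint8),(u-30,v-30),big)
    print(n,st[i])
def poly(n,p):
    q=(proj(n,world(p,G))-M[n][1]+.5)*S-.5
    return cv2.convexHull(np.round(q).astype(np.int32))
def cost(p,names=("top","scene")):
    t=0
    for n in names:
        a=np.zeros_like(M[n][0]); cv2.fillPoly(a,[poly(n,p)],1); t+=(a!=M[n][0]).sum()/M[n][0].sum()
    return t
for names in (("top","scene"),("top",),("scene",)):
    r=differential_evolution(cost,[(.3,.65),(.05,.4),(-.4,.4)],args=(names,),seed=1,popsize=25,tol=1e-6); print(names,r.x,r.fun)
    if len(names)==2: best=r.x
o=[]
for n in M:
    im=M[n][2].copy(); cv2.polylines(im,[poly(n,best)],True,(0,255,0)); o.append(im)
cv2.imwrite("pics/fit0.png",cv2.resize(np.hstack(o),None,fx=1.6,fy=1.6))
E
python3 fit.py
```

```text
top [  76   62   70  121 6307]
scene [  52   65  126  109 9591]Traceback (most recent call last):
  File "fit.py", line 20, in <module>
    r=differential_evolution(cost,[(.3,.65),(.05,.4),(-.4,.4)],args=(names,),seed=1,popsize=25,tol=1e-6); print(names,r.x,r.fun)
    return fun(*args, **kwargs)
    ret = solver.solve()
    next(self)
    ~~~~^^^^^^
    energy = self.func(parameters)
    return self.f(x, *self.args)
           ~~~~~~^^^^^^^^^^^^^^^
  File "fit.py", line 17, in cost
    a=np.zeros_like(M[n][0]); cv2.fillPoly(a,[poly(n,p)],1); t+=(a!=M[n][0]).sum()/M[n][0].sum()
                                              ~~~~^^^^^
  File "fit.py", line 12, in poly
    q=(proj(n,world(p,G))-M[n][1]+.5)*S-.5
       ~~~~^^^^^^^^^^^^^^
  File "h.py", line 5, in proj
    c=camera_info(n); p=(np.asarray(P)-c["eye"])@R.from_rotvec(c["orientation"]).as_matrix()
ValueError: time passes only in moves, steps and waits
```

```bash
sed -i 's/^def proj/from functools import lru_cache\ncinfo=lru_cache(camera_info)\ndef proj/; s/c=camera_info(n); p/c=cinfo(n); p/' h.py; python3 fit.py
```

```text
top [  76   62   70  121 6307]
scene [  52   65  126  109 9591]
('top', 'scene') [ 0.52907125  0.17334209 -0.01222474] 0.36926416980588184
('top',) [ 0.52956295  0.17459942 -0.00168859] 0.21610908514349136
('scene',) [ 0.5270828   0.17133766 -0.04902051] 0.11615055781461787
```

View pics/fit0.png

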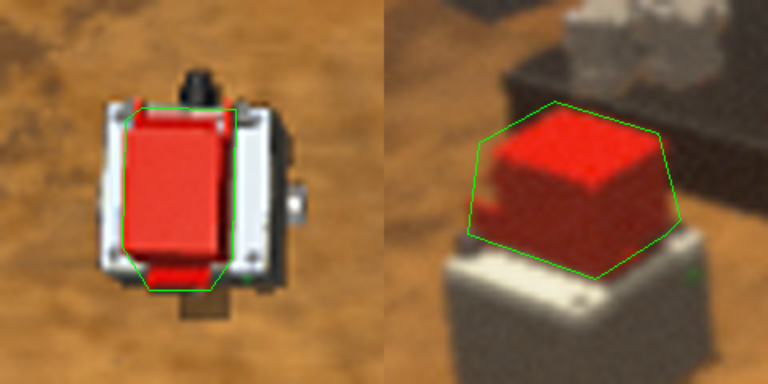

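```bash
python3 - <<'E'
s=open('fit.py').read()
s=s.replace("(r>90)&(g<.45*r)&(b<.45*r)","(r>45)&(g<.5*r)&(b<.42*r)")
a=s.index("def poly"); b=s.index("def cost")
s=s[:a]+'''L=np.array([(x,y,z) for y in(-14,14) for x,z in((-52,79),(-36,64),(-54,81),(-36,67))])/1e3
def poly(n,p):
    return [cv2.convexHull(np.round((proj(n,world(p,g))-M[n][1]+.5)*S-.5).astype(np.int32)) for g in(G[:8],L)]
'''+s[b:]
s=s.replace("cv2.fillPoly(a,[poly(n,p)],1)","[cv2.fillPoly(a,[g],1) for g in poly(n,p)]").replace("[poly(n,best)]","poly(n,best)").replace("fit0","fit1")
s=s.replace("im=M[n][2].copy();","im=M[n][2].copy(); im[M[n][0]==0]//=2;")
open('fit.py','w').write(s)
E
python3 fit.py
```

```text
top [  76   61   70  122 6660]
scene [   51    63   129   111 10017]
('top', 'scene') [ 0.52614514  0.17339284 -0.01377058] 0.2535020195397554
('top',) [ 0.52838782  0.17482389 -0.01198828] 0.14129129129129128
('scene',) [ 0.52608074  0.17137599 -0.0048558 ] 0.06638714185883997
```

View pics/fit1.png

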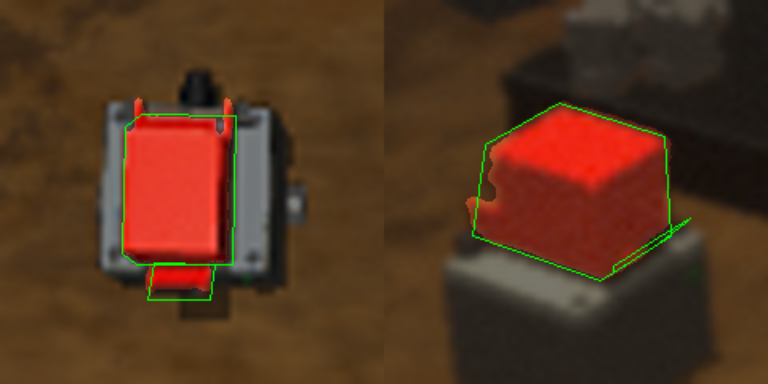

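The top view shows the red box at about (168,178), the yellow box at (311,173) and a stand between them. Red box is near (0.529, 0.174), yaw about 0. The fit overlay runs 1–2 px long at the lip, so I'll refine it from the wrist camera.

servo_tool(
  targets=[
    {"hand":1,"x":0.6,"y":-0.57,"z":-0.1,"roll":-0.42},
    {"hand":1,"x":0.6,"y":-0.57,"z":-0.1,"roll":-0.42},
    {"hand":1,"x":0.6,"y":-0.57,"z":-0.1,"roll":-0.42},
    {"hand":1,"x":0.6,"y":-0.57,"z":-0.1,"roll":-0.42},
    {"hand":1,"x":0.6,"y":-0.57,"z":-0.1,"roll":-0.42},
    {"hand":1,"x":0.6,"y":-0.57,"z":-0.1,"roll":-0.42},
    {"hand":1,"x":0.6,"y":-0.57,"z":-0.1,"roll":-0.42},
    {"hand":1,"x":0.6,"y":-0.57,"z":-0.1,"roll":-0.42},
    {"hand":1,"x":0.6,"y":-0.57,"z":-0.1,"roll":-0.42},
    {"hand":1,"x":0.6,"y":-0.57,"z":-0.1,"roll":-0.42},
  ],
  grip_force=20,
)

```text
time: 0.93
tool_pos: [0.39, -0.2983, 0.2553]
tcp_rot: [-2.283, -2.158, 0.0]
wrist_force: [0.9, -0.2, -0.1]
width: 0.002
grip_force: 0.0
```

```bash
cat >> h.py <<'E'
def pose():
    s=bot.read_state(); return s,s["tool_pos"],R.from_rotvec(s["tcp_rot"]).as_matrix()
def wproj(P,t,r):
    c=cinfo("wrist"); T=c["T_tool_cam"]; p=((np.asarray(P)-t)@r-T[:3,3])@T[:3,:3]
    n=np.hypot(p[:,0],p[:,1]); f=c["fx"]*np.arctan2(n,p[:,2])/n
    return np.c_[f*p[:,0]+c["cx"],f*p[:,1]+c["cy"]]
def goto(x,y,z,yaw=None):
    "print shift fractions to TCP target; yaw = heading of tool x"
    s,t,r=pose(); d=(np.array([x,y,z])-t)@r/.5
    print("t",s["time"],"pos",t.round(4),"yaw",np.arctan2(r[1,0],r[0,0]).round(4),"tilt",r[:,2].round(4),"F",s["wrist_force"].round(2))
    print("frac",d.round(4),"roll",None if yaw is None else round(-(yaw-np.arctan2(r[1,0],r[0,0]))/np.pi,4))
E
python3 -c "
from h import *
goto(.39,.17,.23,1.5708)"
```

```text
t 0.9333 pos [ 0.39   -0.2983  0.2553] yaw 1.5146 tilt [-2.e-04  2.e-04 -1.e+00] F [ 0.92 -0.21 -0.14]
frac [ 0.9351 -0.0527  0.0509] roll -0.0179
```

servo_tool(
  targets=[
    {"hand":1,"x":0.935,"y":-0.052,"z":0.05,"roll":-0.018},
    {"hand":1,"x":0.935,"y":-0.052,"z":0.05,"roll":-0.018},
    {"hand":1,"x":0.935,"y":-0.052,"z":0.05,"roll":-0.018},
    {"hand":1,"x":0.935,"y":-0.052,"z":0.05,"roll":-0.018},
    {"hand":1,"x":0.935,"y":-0.052,"z":0.05,"roll":-0.018},
    {"hand":1,"x":0.935,"y":-0.052,"z":0.05,"roll":-0.018},
    {"hand":1,"x":0.935,"y":-0.052,"z":0.05,"roll":-0.018},
    {"hand":1,"x":0.935,"y":-0.052,"z":0.05,"roll":-0.018},
    {"hand":1,"x":0.935,"y":-0.052,"z":0.05,"roll":-0.018},
    {"hand":1,"x":0.935,"y":-0.052,"z":0.05,"roll":-0.018},
  ],
)

```text
time: 1.77
tool_pos: [0.3916, 0.1177, 0.2331]
tcp_rot: [2.227, 2.215, 0.001]
wrist_force: [1.7, -0.4, -0.2]
width: -0.001
grip_force: 0.0
```

servo_tool(
  targets=[
    {"hand":1,"x":0.07,"y":0,"z":0,"roll":0},
    {"hand":1,"x":0.07,"y":0,"z":0,"roll":0},
    {"hand":1,"x":0.07,"y":0,"z":0,"roll":0},
  ],
)

```text
time: 2.02
tool_pos: [0.3919, 0.1522, 0.2328]
tcp_rot: [-2.222, -2.221, 0.002]
wrist_force: [-0.3, -1.0, -0.2]
width: -0.002
grip_force: 0.0
```

```bash
python3 -c "
from h import *
s,t,r=pose(); im=read_camera('wrist')[:,:,::-1].copy(); np.savez('w1',im=im,t=t,r=r)
im=cv2.resize(im,None,fx=1.5,fy=1.5)
B=np.array([(x,y,60) for x,y in((-40,-40),(40,-40),(40,40),(-40,40))])/1e3
for g in (B,G[[1,2,6,5]],G[8:]):
    q=(wproj(world((.5284,.174,-.012),g),t,r)+.5)*1.5-.5
    cv2.polylines(im,[np.round(q).astype(int).reshape(-1,1,2).astype(np.int32)],True,(0,255,0))
cv2.imwrite('pics/w1.png',im); goto(.45,.17,.2,1.5708)"
```

```text
t 2.0667 pos [0.3921 0.1509 0.2328] yaw 1.5679 tilt [-0.001  -0.0011 -1.    ] F [ 0.23 -0.31  0.12]
frac [0.0386 0.1158 0.0654] roll -0.0009
```

View pics/w1.png

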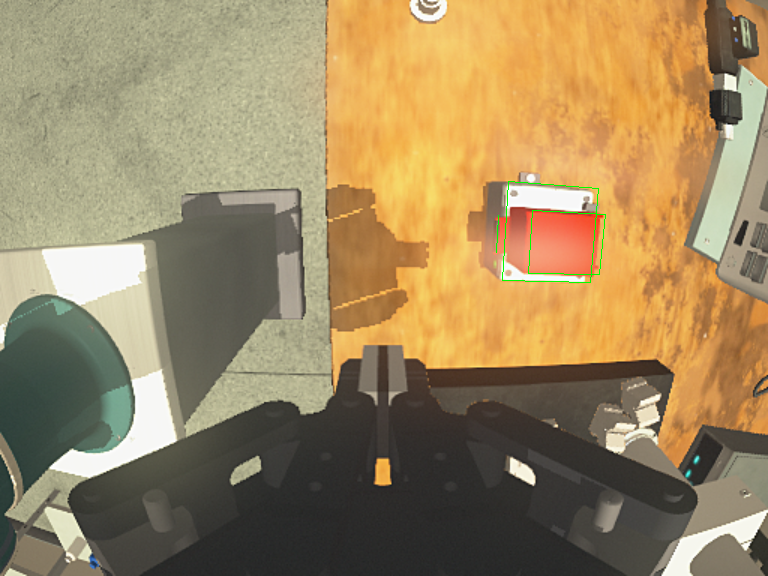

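The box outline agrees within a few mm. The knuckles spread widely along tool y, so I'll turn the tool so y runs across the box.

servo_tool(
  targets=[
    {"hand":1,"x":0.045,"y":0.06,"z":0.06,"roll":-0.25},
    {"hand":1,"x":0.045,"y":0.06,"z":0.06,"roll":-0.25},
    {"hand":1,"x":0.045,"y":0.06,"z":0.06,"roll":-0.25},
    {"hand":1,"x":0.045,"y":0.06,"z":0.06,"roll":-0.25},
    {"hand":1,"x":0.045,"y":0.06,"z":0.06,"roll":-0.25},
    {"hand":1,"x":0.045,"y":0.06,"z":0.06,"roll":-0.25},
    {"hand":1,"x":0.045,"y":0.06,"z":0.06,"roll":-0.25},
  ],
)

```text
time: 2.65
tool_pos: [0.423, 0.1708, 0.203]
tcp_rot: [-1.207, -2.9, 0.001]
wrist_force: [-0.1, 0.5, -0.5]
width: -0.002
grip_force: 0.0
```

servo_tool(
  targets=[
    {"hand":1,"x":0,"y":0,"z":0,"roll":-0.25},
    {"hand":1,"x":0,"y":0,"z":0,"roll":-0.25},
    {"hand":1,"x":0,"y":0,"z":0,"roll":-0.25},
    {"hand":1,"x":0,"y":0,"z":0,"roll":-0.25},
    {"hand":1,"x":0,"y":0,"z":0,"roll":-0.25},
    {"hand":1,"x":0,"y":0,"z":0,"roll":-0.25},
    {"hand":1,"x":0,"y":0,"z":0,"roll":-0.25},
    {"hand":1,"x":0,"y":0,"z":0,"roll":-0.25},
  ],
)

```text
time: 3.32
tool_pos: [0.423, 0.1709, 0.2031]
tcp_rot: [-0.012, -3.141, 0.001]
wrist_force: [0.7, -0.0, 0.2]
width: 0.003
grip_force: 0.0
```

```bash
python3 -c "
from h import *
s,t,r=pose(); im=read_camera('wrist')[:,:,::-1].copy(); np.savez('w2',im=im,t=t,r=r); print(s['q'])
B=np.array([(x,y,60) for x,y in((-40,-40),(40,-40),(40,40),(-40,40))])/1e3
c=wproj(world((.5284,.174,-.012),B),t,r).mean(0).astype(int)-[65,50]; print(c)
im=cv2.resize(im[c[1]:c[1]+100,c[0]:c[0]+130],None,fx=6,fy=6,interpolation=cv2.INTER_CUBIC)
for g in (B,G[[1,2,6,5]],G[8:]):
    q=(wproj(world((.5284,.174,-.012),g),t,r)-c+.5)*6-.5
    cv2.polylines(im,[np.round(q).astype(np.int32).reshape(-1,1,2)],True,(0,255,0))
cv2.imwrite('pics/w2.png',im); goto(.45,.17,.2,3.1416-.012)"
```

```text
[ 3.29869934e-01 -1.58650854e-01  2.05188023e+00 -6.18753372e-04
  1.24876056e+00 -1.23289638e+00]
[193 213]
t 3.3667 pos [0.423  0.1712 0.2031] yaw 3.1321 tilt [-2.e-04 -5.e-04 -1.e+00] F [ 0.73 -0.36 -0.31]
frac [-0.0541 -0.0018  0.0062] roll 0.0008
```

View pics/w2.png

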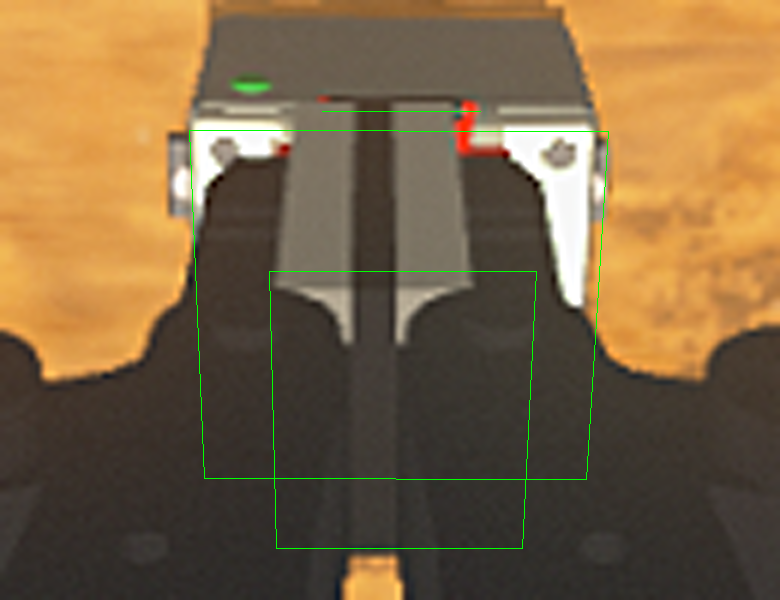

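The front edge and the lip both sit 2–4 mm nearer the robot than I estimated, at x≈0.5255; the lateral position fits. I'm lowering in front of the lip.

servo_tool(
  targets=[
    {"hand":1,"x":-0.024,"y":0.005,"z":0.1,"roll":0},
    {"hand":1,"x":-0.024,"y":0.005,"z":0.16,"roll":0},
    {"hand":1,"x":-0.024,"y":0.005,"z":0.22,"roll":0},
    {"hand":1,"x":-0.024,"y":0.005,"z":0.268,"roll":0},
    {"hand":1,"x":-0.024,"y":0.005,"z":0.268,"roll":0},
    {"hand":1,"x":-0.024,"y":0.005,"z":0.268,"roll":0},
  ],
)

```text
time: 3.87
tool_pos: [0.4334, 0.1742, 0.0681]
tcp_rot: [-0.012, -3.138, 0.002]
wrist_force: [0.7, 0.2, 0.5]
width: -0.002
grip_force: 0.0
```

servo_tool(
  targets=[
    {"hand":1,"x":-0.02,"y":0,"z":0,"roll":0},
    {"hand":1,"x":-0.035,"y":0,"z":0,"roll":0},
    {"hand":1,"x":-0.04,"y":0,"z":0,"roll":0},
    {"hand":1,"x":-0.044,"y":0,"z":0,"roll":0},
    {"hand":1,"x":-0.044,"y":0,"z":0,"roll":0},
    {"hand":1,"x":-0.044,"y":0,"z":0,"roll":0},
  ],
)

```text
time: 4.37
tool_pos: [0.4572, 0.1755, 0.0698]
tcp_rot: [0.009, 3.141, 0.0]
wrist_force: [0.1, 0.6, 0.5]
width: 0.001
grip_force: 0.0
```

```bash
python3 -c "
from h import *
goto(.462,.1735,.069,3.1416-.012)
a=read_camera('scene')[:,:,::-1][170:270,140:270];s,t,r=pose();w=read_camera('wrist')[:,:,::-1][190:290,190:320]
cv2.imwrite('pics/c1.png',np.hstack([cv2.resize(i,(390,300),interpolation=cv2.INTER_CUBIC) for i in(a,w)]));goto(.462,.1735,.069)"
```

```text
t 4.3667 pos [0.4572 0.1755 0.0698] yaw 3.136 tilt [ 8.e-04  3.e-04 -1.e+00] F [0.1  0.61 0.45]
frac [-0.0096 -0.0039  0.0017] roll 0.002
t 4.4667 pos [0.4566 0.1754 0.0694] yaw 3.1362 tilt [-0.  0. -1.] F [ 0.39  0.68 -0.24]
frac [-0.0109 -0.0037  0.0008] roll None
```

View pics/c1.png

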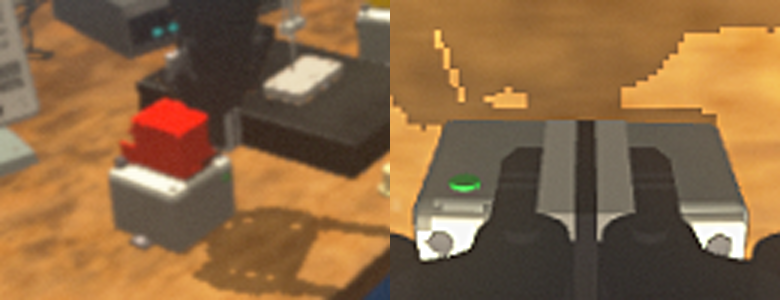

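servo_tool(
  targets=[
    {"hand":1,"x":-0.006,"y":-0.003,"z":0.008,"roll":0},
    {"hand":1,"x":-0.01,"y":-0.003,"z":0.01,"roll":0},
    {"hand":1,"x":-0.012,"y":-0.003,"z":0.01,"roll":0},
    {"hand":1,"x":-0.012,"y":-0.003,"z":0.01,"roll":0},
  ],
)

```text
time: 4.8
tool_pos: [0.4628, 0.1738, 0.064]
tcp_rot: [-0.009, -3.141, 0.0]
wrist_force: [0.3, -0.5, -0.1]
width: 0.005
grip_force: 0.0
```

servo_tool(
  targets=[
    {"hand":1,"x":-0.003,"y":0,"z":0,"roll":0},
    {"hand":1,"x":-0.005,"y":0,"z":0,"roll":0},
    {"hand":1,"x":-0.005,"y":0,"z":0,"roll":0},
  ],
)

```text
time: 5.05
tool_pos: [0.4656, 0.1739, 0.0644]
tcp_rot: [0.009, 3.141, 0.0]
wrist_force: [0.6, 0.2, -0.3]
width: -0.002
grip_force: 0.0
```

servo_tool(
  targets=[
    {"hand":1,"x":-0.003,"y":0,"z":0,"roll":0},
    {"hand":1,"x":-0.006,"y":0,"z":0,"roll":0},
    {"hand":1,"x":-0.006,"y":0,"z":0,"roll":0},
  ],
)

```text
time: 5.3
tool_pos: [0.4686, 0.1739, 0.0644]
tcp_rot: [0.009, 3.141, 0.0]
wrist_force: [0.7, 0.9, -0.1]
width: -0.001
grip_force: 0.0
```

servo_tool(
  targets=[
    {"hand":1,"x":0,"y":0,"z":-0.006,"roll":0},
    {"hand":1,"x":-0.001,"y":0,"z":-0.012,"roll":0},
    {"hand":1,"x":-0.002,"y":0,"z":-0.018,"roll":0},
    {"hand":1,"x":-0.003,"y":0,"z":-0.024,"roll":0},
    {"hand":1,"x":-0.003,"y":0,"z":-0.024,"roll":0},
  ],
)

```text
time: 5.72
tool_pos: [0.4706, 0.1741, 0.0773]
tcp_rot: [0.009, 3.14, 0.001]
wrist_force: [-0.5, 0.8, 0.0]
width: -0.008
grip_force: 0.0
```

```bash
python3 -c "
from h import *
a=read_camera('scene')[:,:,::-1][170:270,140:270];goto(.462,.1735,.069);w=read_camera('wrist')[:,:,::-1][190:290,190:320]
cv2.imwrite('pics/c2.png',np.hstack([cv2.resize(i,(390,300),interpolation=cv2.INTER_CUBIC) for i in(a,w)]))"
```

```text
t 5.7667 pos [0.4703 0.174  0.0769] yaw 3.136 tilt [ 1.3e-03  4.0e-04 -1.0e+00] F [ 0.23 -0.52  0.61]
frac [ 0.0167 -0.001   0.0159] roll None
```

View pics/c2.png

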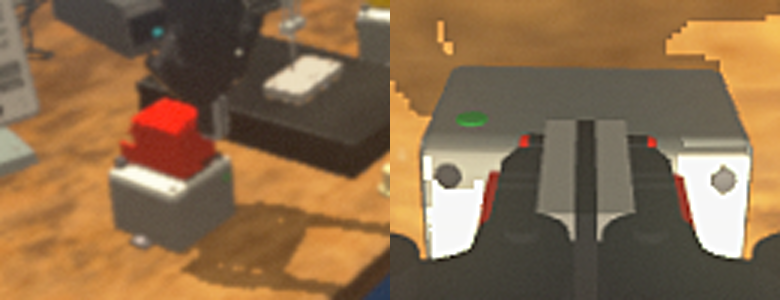

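```bash
python3 -c "
from h import *
from scipy.optimize import fsolve
s,t,r=pose()
def bp(u,z): return fsolve(lambda p: wproj([[p[0],p[1],z]],t,r)[0]-u,[.48,.17]).round(4)
u=lambda a,b:np.array([(a-390)/3+190-.3,b/3+190-.3])
for z in(.079,.085,.09):print(z,bp(u(518,136),z),bp(u(656,136),z))
print('boxfront',[bp(u(a,b),.060) for a,b in((425,143),(745,143))])
print('tip',wproj([t+[.011,y,0] for y in(-.0145,.0145)]+[t-[.011,0,0]],t,r))
"
```

```text
0.079 [0.4738 0.1595] [0.4739 0.1876]
0.085 [0.4712 0.16  ] [0.4713 0.1871]
0.09 [0.469  0.1605] [0.4692 0.1867]
boxfront [array([0.4838, 0.1364]), array([0.4842, 0.2098])]
tip [[232.7870618  244.14045364]
 [279.06552562 243.89018464]
 [255.77044697 210.84933123]]
```

```bash
cat > ang.py <<'E'
from h import *
from scipy.optimize import minimize
P0=(.5258,.1735,-.006); S=4; O=np.array([140,150]); W=(np.array([130,120])*S)
def mask(im):
    b=cv2.resize(im[O[1]:O[1]+120,O[0]:O[0]+130],None,fx=S,fy=S,interpolation=cv2.INTER_CUBIC).astype(int)
    m=((b[:,:,2]>45)&(b[:,:,1]<.5*b[:,:,2])&(b[:,:,0]<.42*b[:,:,2])).astype(np.uint8)
    m[:, :]=m; k,l,st,c=cv2.connectedComponentsWithStats(m); return (l==1+np.argmax(st[1:,4])).astype(np.uint8)
L=np.array([(x,y,z) for y in(-14,14) for x,z in((-52,79),(-36,64),(-54,81),(-36,67))])/1e3
def model(th,off):
    a=np.zeros((W[1],W[0]),np.uint8)
    c,s=np.cos(th),np.sin(th)
    for g in(G[:8],L):
        d=g-[.034,0,.064]; d=np.c_[d[:,0]*c+d[:,2]*s,d[:,1],-d[:,0]*s+d[:,2]*c]+[.034,0,.064]
        q=(proj("scene",world(P0,d))+off-O+.5)*S-.5
        cv2.fillPoly(a,[cv2.convexHull(np.round(q).astype(np.int32))],1)
    return a
m0=mask(cv2.imread("pics/scene0.png"))
off=min(((u,v) for u in np.arange(-6,6.1,.5) for v in np.arange(-6,6.1,.5)),key=lambda o:(model(0,o)!=m0).sum())
if __name__=="__main__":
    im=read_camera("scene")[:,:,::-1]; m=mask(im); print("off",off,"area",m0.sum(),m.sum(),"toprow",np.where(m0.any(1))[0][0]/S,np.where(m.any(1))[0][0]/S,"diff",(m!=m0).sum())
    c=[((model(t,off)!=m).sum(),round(t,2)) for t in np.arange(0,1.45,.05)]
    print(sorted(c)[:4]); goto(.4738,.1735,.079)
E
python3 ang.py
```

```text
off (np.float64(0.5), np.float64(-0.5)) area 10017 9080 toprow 51.75 51.75 diff 1001
[(np.int64(1581), np.float64(0.0)), (np.int64(2091), np.float64(0.05)), (np.int64(2758), np.float64(0.1)), (np.int64(3464), np.float64(0.15))]
t 5.8667 pos [0.4698 0.1738 0.0764] yaw 3.1361 tilt [ 2.e-04  1.e-04 -1.e+00] F [-0.02  1.22 -0.86]
frac [-0.008  -0.0006 -0.0052] roll None
```

Fitting the guard's angle in the scene picture says it is still shut, and the box pose agrees within half a pixel. I'll back off, lower and push further in.

servo_tool(
  targets=[
    {"hand":1,"x":0.016,"y":0,"z":0,"roll":0},
    {"hand":1,"x":0.016,"y":0,"z":0.022,"roll":0},
    {"hand":1,"x":0.016,"y":0,"z":0.022,"roll":0},
    {"hand":1,"x":0.006,"y":0,"z":0.022,"roll":0},
    {"hand":1,"x":0,"y":0,"z":0.022,"roll":0},
    {"hand":1,"x":-0.004,"y":0,"z":0.022,"roll":0},
    {"hand":1,"x":-0.008,"y":0,"z":0.022,"roll":0},
    {"hand":1,"x":-0.008,"y":0,"z":0.022,"roll":0},
  ],
)

```text
time: 6.53
tool_pos: [0.4747, 0.1739, 0.0655]
tcp_rot: [0.009, 3.141, 0.0]
wrist_force: [0.1, -0.5, -0.5]
width: -0.001
grip_force: 0.0
```

```bash
python3 ang.py
```

```text
off (np.float64(0.5), np.float64(-0.5)) area 10017 8073 toprow 51.75 52.75 diff 1978
[(np.int64(2570), np.float64(0.0)), (np.int64(3082), np.float64(0.05)), (np.int64(3717), np.float64(0.1)), (np.int64(4361), np.float64(0.15))]
t 6.5833 pos [0.4743 0.1738 0.0654] yaw 3.1359 tilt [ 4.e-04  1.e-04 -1.e+00] F [-0.37 -0.49  0.29]
frac [ 0.001  -0.0007 -0.0271] roll None
```

```bash
python3 -c "
from h import *
a=read_camera('scene')[:,:,::-1][175:255,150:240];w=read_camera('wrist')[:,:,::-1][195:285,200:310]
cv2.imwrite('pics/c3.png',np.hstack([cv2.resize(a,(400,356),interpolation=cv2.INTER_CUBIC),cv2.resize(w,(400,327),interpolation=cv2.INTER_CUBIC)[:356] if 0 else cv2.resize(w,(400,356),interpolation=cv2.INTER_CUBIC)]))"
```

```text
(no output)
```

View pics/c3.png

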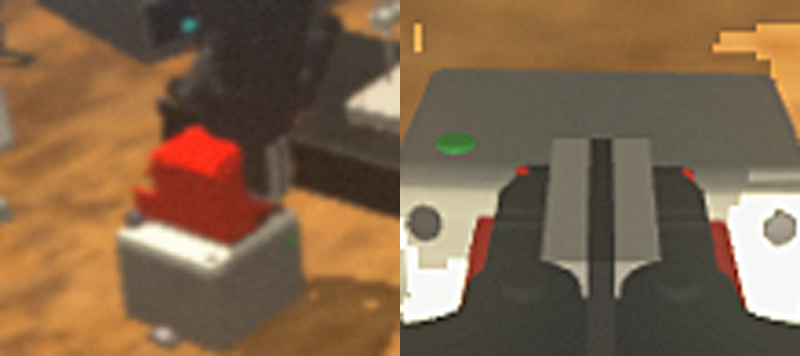

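```bash
python3 -c "
from h import *
s,t,r=pose();print(t)
n=['tcp','+11x','-11x','+14y','lipL','lipR','tcp+20z']
P=[t,t+[.011,0,0],t-[.011,0,0],t+[0,.0145,0],*world((.5258,.1735,-.006),[(-.052,.014,.079),(-.052,-.014,.079)]),t+[0,0,.02]]
q=proj('scene',P); w=wproj(P,t,r)
for a,b,c in zip(n,q,w): print(a,((b-[150,175])*4.444).round(),((c-[200,195])*[400/110,356/90]+[400,0]).round())
"
```

```text
[0.47383726 0.17376365 0.06531889]
tcp [271. 231.] [603. 130.]
+11x [256. 226.] [603. 194.]
-11x [285. 236.] [603.  63.]
+14y [254. 242.] [689. 129.]
lipL [253. 221.] [693. 165.]
lipR [284. 200.] [514. 165.]
tcp+20z [268. 201.] [603. 183.]
```

```bash
python3 -c "
from h import *
a=cv2.imread('pics/scene0.png').astype(int);b=read_camera('scene')[:,:,::-1].astype(int)
q=proj('scene',[pose()[1]]);print(q)
for v in range(200,240):
    print(v,''.join('%4d'%x for x in b[v,202:222,2]),'|',''.join('#' if abs(x).max()>25 else '.' for x in (b-a)[v,195:225]),'|',''.join('R' if x[2]>1.7*x[1]+10 and x[2]>2*x[0] else '.' for x in b[v,195:225]))
print('cols 202.. / 195..')
"
```

```text
[[210.90148883 227.03729054]]
200   56  59  56  55  57  56  54  60  60  58  58  56  58  60  63  71  80  85  80  71 | ..########.................... | ..............................
201   58  60  55  59  60  60  56  58  58  58  57  57  58  58  71  72  77  77  73  72 | .............................. | ..............................
202   60  59  58  58  60  61  59  60  59  57  60  56  58  62  73  73  71  70  67  70 | #............................. | ..............................
203   61  59  59  62  62  61  58  54  57  59  58  61  62  61  68  76  71  71  70  74 | ######........................ | R.............................
204   59  60  61  60  59  59  58  56  57  60  58  61  61  66  74  76  74  71  74  72 | .########..................... | RRR...........................
205   65  60  60  59  59  56  59  62  57  60  68  73  76  79  81  81  77  75  76  74 | ..##########.................. | RRRR..........................
206  103  73  59  60  58  60  59  60  61  70  80  86  88  74  76  84  79  81  76  77 | ...############.####.......... | RRRRRRRR......................
207  191 129 
[... 4288 characters left out ...]
196 203 205 | ###.#..................####### | ..............................
236   93  93  95  94  95  91  92  91  93  92  90  92  89  93  95 110 154 184 189 187 | .............................. | ..............................
237   93  95  93  94  94  95  93  95  93  94  92  92  94  94  89 101 129 160 152 144 | ...........................### | ..............................
238   95  94  91  96  93  94  93  94  90  92  92  92  91  91  92  91 108 124 124 119 | ........................###### | ..............................
239   94  94  96  93  94  92  92  94  91  93  94  91  92  91  93  95 101 117 121 123 | ........................###### | ..............................
cols 202.. / 195..
```

The scene differencing puts the fingertips about 28 mm short of the nominal TCP, above the lip. That explains the lack of contact. I'll retreat, go lower and approach again.

servo_tool(
  targets=[
    {"hand":1,"x":0.03,"y":0,"z":0,"roll":0},
    {"hand":1,"x":0.06,"y":0,"z":0,"roll":0},
    {"hand":1,"x":0.06,"y":0,"z":0.02,"roll":0},
    {"hand":1,"x":0.06,"y":0,"z":0.04,"roll":0},
    {"hand":1,"x":0.06,"y":0,"z":0.052,"roll":0},
    {"hand":1,"x":0.045,"y":0,"z":0.052,"roll":0},
    {"hand":1,"x":0.035,"y":0,"z":0.052,"roll":0},
    {"hand":1,"x":0.03,"y":0,"z":0.052,"roll":0},
    {"hand":1,"x":0.03,"y":0,"z":0.052,"roll":0},
  ],
)

```text
time: 7.48
tool_pos: [0.4607, 0.1741, 0.0398]
tcp_rot: [0.009, 3.14, 0.001]
wrist_force: [0.6, 0.0, 0.6]
width: -0.002
grip_force: 0.0
```

```bash
cat >> ang.py <<'E'
    a=cv2.imread('pics/scene0.png').astype(int);b=im.astype(int)
    for v in range(198,240,2): print(v,''.join('#' if abs(x).max()>25 else '.' for x in (b-a)[v,185:230]),''.join('R' if x[2]>1.7*x[1]+10 and x[2]>2*x[0] else '.' for x in b[v,185:230]))
E
python3 ang.py
```

```text
off (np.float64(0.5), np.float64(-0.5)) area 10017 6798 toprow 51.75 53.75 diff 3229
[(np.int64(3837), np.float64(0.0)), (np.int64(4359), np.float64(0.05)), (np.int64(4928), np.float64(0.1)), (np.int64(5550), np.float64(0.15))]
t 7.5333 pos [0.46   0.174  0.0397] yaw 3.1356 tilt [ 9.e-04  3.e-04 -1.e+00] F [-0.13 -0.78  0.01]
frac [-0.0276 -0.0008 -0.0787] roll None
198 ..................###############.........##. .............................................
200 ..................##......................... .............................................
202 #........##.####............................. .............................................
204 .......############.......................... .....RRRR....................................
206 ...##...#################.................... ..RRRRRRR....................................
208 #........##################.................. RRRRRRRRRR...................................
210 ##.........###############.............#..... RRRRRRRRRRRRR................................
212 .....###.....#############................... RRRRRRRRR
[... 584 characters left out ...]
RRRRRR......................
226 #####.#.................######..###.######### .......RRRRRRRRRRRRRRR.......................
228 #.#########....................#.#..######### .............RRRRRR..........................
230 ######...#######..#..........###..########### .............................................
232 ...##############.................########### .............................................
234 ........#.#####..................############ .............................................
236 ..................................########### .............................................
238 ........................................##### .............................................
```

servo_tool(
  targets=[
    {"hand":1,"x":-0.004,"y":-0.001,"z":0.003,"roll":0},
    {"hand":1,"x":-0.008,"y":-0.001,"z":0.003,"roll":0},
    {"hand":1,"x":-0.01,"y":-0.001,"z":0.003,"roll":0},
    {"hand":1,"x":-0.01,"y":-0.001,"z":0.003,"roll":0},
  ],
)

```text
time: 7.87
tool_pos: [0.4628, 0.1732, 0.0376]
tcp_rot: [-0.009, -3.14, 0.0]
wrist_force: [-3.1, 0.5, 0.7]
width: -0.001
grip_force: 1.5
```

servo_tool(
  targets=[
    {"hand":1,"x":-0.004,"y":0,"z":0,"roll":0},
    {"hand":1,"x":-0.008,"y":0,"z":0,"roll":0},
    {"hand":1,"x":-0.008,"y":0,"z":0,"roll":0},
  ],
)

```text
time: 8.12
tool_pos: [0.463, 0.173, 0.037]
tcp_rot: [-0.009, -3.132, 0.002]
wrist_force: [-13.2, 0.7, 10.0]
width: 0.005
grip_force: 6.6
```

```bash
python3 ang.py
```

```text
off (np.float64(0.5), np.float64(-0.5)) area 10017 6392 toprow 51.75 54.0 diff 3633
[(np.int64(4249), np.float64(0.0)), (np.int64(4775), np.float64(0.05)), (np.int64(5320), np.float64(0.1)), (np.int64(5916), np.float64(0.15))]
t 8.1667 pos [0.463  0.1731 0.037 ] yaw 3.1356 tilt [-9.4e-03 -9.0e-04 -1.0e+00] F [-12.74   1.24   9.33]
frac [-0.0208  0.0009 -0.0842] roll None
198 .................################............ .............................................
200 .................###......................... .............................................
202 #...........####............................. .........RR..................................
204 #......############.......................... .....RRR.RR..................................
206 ...##..##################.................... ..RRRRRR.....................................
208 #.......###################.................. RRRRRRRRR....................................
210 ##........################................... RRRRRRRRRRR..................................
212 ...#####...###############................... RRRR
[... 589 characters left out ...]
RRRRRR......................
226 #####...................######..###.######### .......RRRRRRRRRRRRRRR.......................
228 #.#########...................##.#..######.## .............RRRRRR..........................
230 ######...#.#####.............###..#######.### .............................................
232 ...##############.................########### .............................................
234 ........#.#####..................############ .............................................
236 ..................................######.#### .............................................
238 ...................................########## .............................................
```

Contact came where predicted, but the horizontal push jammed at 13 N. I'll ease off and lift along the lip's arc.

servo_tool(
  targets=[
    {"hand":1,"x":0.008,"y":0,"z":0,"roll":0},
    {"hand":1,"x":0.007,"y":0,"z":-0.008,"roll":0},
    {"hand":1,"x":0.005,"y":0,"z":-0.016,"roll":0},
    {"hand":1,"x":0.003,"y":0,"z":-0.024,"roll":0},
    {"hand":1,"x":0,"y":0,"z":-0.032,"roll":0},
    {"hand":1,"x":0,"y":0,"z":-0.032,"roll":0},
  ],
)

```text
time: 8.67
tool_pos: [0.4669, 0.173, 0.0545]
tcp_rot: [-0.009, -3.139, 0.001]
wrist_force: [-8.3, -1.0, 1.4]
width: -0.001
grip_force: 3.5
```

```bash
python3 ang.py | grep -v '[#R]\{3\}\.'
```

```text
off (np.float64(0.5), np.float64(-0.5)) area 10017 7334 toprow 51.75 51.75 diff 3969
[(np.int64(3224), np.float64(0.15)), (np.int64(3302), np.float64(0.1)), (np.int64(3595), np.float64(0.2)), (np.int64(3669), np.float64(0.05))]
t 8.7167 pos [0.4667 0.173  0.0542] yaw 3.1359 tilt [-2.5e-03 -5.0e-04 -1.0e+00] F [-7.2   0.21  1.84]
frac [-0.014   0.001  -0.0497] roll None
238 ...................................########## .............................................
```

servo_tool(
  targets=[
    {"hand":1,"x":-0.004,"y":0,"z":-0.01,"roll":0},
    {"hand":1,"x":-0.009,"y":0,"z":-0.02,"roll":0},
    {"hand":1,"x":-0.013,"y":0,"z":-0.028,"roll":0},
    {"hand":1,"x":-0.017,"y":0,"z":-0.035,"roll":0},
    {"hand":1,"x":-0.022,"y":0,"z":-0.042,"roll":0},
    {"hand":1,"x":-0.027,"y":0,"z":-0.049,"roll":0},
    {"hand":1,"x":-0.033,"y":0,"z":-0.056,"roll":0},
    {"hand":1,"x":-0.039,"y":0,"z":-0.062,"roll":0},
    {"hand":1,"x":-0.039,"y":0,"z":-0.062,"roll":0},
  ],
)

```text
time: 9.47
tool_pos: [0.4901, 0.1737, 0.0865]
tcp_rot: [0.009, 3.137, 0.002]
wrist_force: [-0.7, -0.6, 0.2]
width: -0.001
grip_force: 0.2
```

```bash
python3 ang.py | grep -v '[#R]\{3\}\.'
```

```text
off (np.float64(0.5), np.float64(-0.5)) area 10017 6752 toprow 51.75 45.5 diff 9809
[(np.int64(2269), np.float64(0.65)), (np.int64(2341), np.float64(0.6)), (np.int64(2637), np.float64(0.7)), (np.int64(2882), np.float64(0.55))]
t 9.5167 pos [0.4893 0.1735 0.0859] yaw 3.1359 tilt [ 3.6e-03  9.0e-04 -1.0e+00] F [-0.71  0.02  0.27]
frac [ 0.031  -0.0003  0.0138] roll None
234 ........#...#....................##.#.####### .............................................
238 ..................................########### .............................................
```

servo_tool(
  targets=[
    {"hand":1,"x":-0.008,"y":0,"z":-0.008,"roll":0},
    {"hand":1,"x":-0.016,"y":0,"z":-0.014,"roll":0},
    {"hand":1,"x":-0.024,"y":0,"z":-0.02,"roll":0},
    {"hand":1,"x":-0.032,"y":0,"z":-0.026,"roll":0},
    {"hand":1,"x":-0.041,"y":0,"z":-0.031,"roll":0},
    {"hand":1,"x":-0.05,"y":0,"z":-0.035,"roll":0},
    {"hand":1,"x":-0.06,"y":0,"z":-0.04,"roll":0},
    {"hand":1,"x":-0.07,"y":0,"z":-0.044,"roll":0},
    {"hand":1,"x":-0.08,"y":0,"z":-0.048,"roll":0},
    {"hand":1,"x":-0.084,"y":0,"z":-0.05,"roll":0},
  ],
)

```text
time: 10.35
tool_pos: [0.5304, 0.1731, 0.1102]
tcp_rot: [0.009, 3.141, 0.0]
wrist_force: [-0.1, 1.1, 0.6]
width: 0.002
grip_force: 0.0
```

servo_tool(
  targets=[
    {"hand":1,"x":-0.008,"y":0,"z":0,"roll":0},
    {"hand":1,"x":0,"y":0,"z":0,"roll":0},
    {"hand":1,"x":0.03,"y":0,"z":0,"roll":0},
    {"hand":1,"x":0.06,"y":0,"z":0,"roll":0},
    {"hand":1,"x":0.09,"y":0,"z":0,"roll":0},
    {"hand":1,"x":0.09,"y":0,"z":0,"roll":0},
    {"hand":1,"x":0.09,"y":0,"z":0,"roll":0},
  ],
)

```text
time: 10.93
tool_pos: [0.4835, 0.1732, 0.1096]
tcp_rot: [-0.008, -3.141, 0.0]
wrist_force: [0.4, -0.7, 0.4]
width: 0.005
grip_force: 0.0
```

```bash
python3 ang.py | grep -v '[#R]\{3\}\.'
```

```text
off (np.float64(0.5), np.float64(-0.5)) area 10017 9413 toprow 51.75 38.5 diff 16788
[(np.int64(1933), np.float64(1.35)), (np.int64(1956), np.float64(1.4)), (np.int64(2202), np.float64(1.3)), (np.int64(2559), np.float64(1.25))]
t 10.9833 pos [0.4844 0.1733 0.1099] yaw 3.1365 tilt [ 8.e-04  1.e-04 -1.e+00] F [-0.15  0.28  0.5 ]
frac [0.0213 0.0003 0.0617] roll None
238 ..................................########### .............................................
```

The guard is open at the stop (fit gives 1.35–1.4 rad). Next is the toggle: back off, lower so the tip is at z≈0.09, and push to the rear.

servo_tool(
  targets=[
    {"hand":1,"x":0.03,"y":0,"z":0,"roll":0},
    {"hand":1,"x":0.03,"y":0,"z":0.04,"roll":0},
    {"hand":1,"x":0.03,"y":0,"z":0.08,"roll":0},
    {"hand":1,"x":0.03,"y":0,"z":0.098,"roll":0},
    {"hand":1,"x":0.03,"y":0,"z":0.098,"roll":0},
    {"hand":1,"x":0.02,"y":0,"z":0.098,"roll":0},
    {"hand":1,"x":0.01,"y":0,"z":0.098,"roll":0},
    {"hand":1,"x":0.004,"y":0,"z":0.098,"roll":0},
    {"hand":1,"x":0.004,"y":0,"z":0.098,"roll":0},
  ],
)

```text
time: 11.73
tool_pos: [0.4844, 0.1736, 0.0621]
tcp_rot: [0.009, 3.139, 0.001]
wrist_force: [-0.4, 0.4, -0.1]
width: -0.002
grip_force: 0.0
```

servo_tool(
  targets=[
    {"hand":1,"x":-0.006,"y":0,"z":0,"roll":0},
    {"hand":1,"x":-0.012,"y":0,"z":0,"roll":0},
    {"hand":1,"x":-0.018,"y":0,"z":0,"roll":0},
    {"hand":1,"x":-0.024,"y":0,"z":0,"roll":0},
    {"hand":1,"x":-0.03,"y":0,"z":0,"roll":0},
    {"hand":1,"x":-0.036,"y":0,"z":0,"roll":0},
    {"hand":1,"x":-0.036,"y":0,"z":0,"roll":0},
  ],
)

```text
time: 12.32
tool_pos: [0.5011, 0.1731, 0.0609]
tcp_rot: [0.009, 3.141, 0.0]
wrist_force: [-0.5, -0.1, 0.4]
width: -0.0
grip_force: 0.1
```

```bash
python3 -c "
from h import *
goto(.511,.1735,.061)"
```

```text
t 12.3167 pos [0.5011 0.1731 0.0609] yaw 3.1361 tilt [ 8.e-04  0.e+00 -1.e+00] F [-0.51 -0.09  0.44]
frac [-0.0199  0.0008 -0.0003] roll None
```

servo_tool(
  targets=[
    {"hand":1,"x":-0.006,"y":0,"z":0,"roll":0},
    {"hand":1,"x":-0.012,"y":0,"z":0,"roll":0},
    {"hand":1,"x":-0.016,"y":0,"z":0,"roll":0},
    {"hand":1,"x":-0.018,"y":0,"z":0,"roll":0},
    {"hand":1,"x":-0.018,"y":0,"z":0,"roll":0},
  ],
)

```text
time: 12.73
tool_pos: [0.5087, 0.173, 0.0604]
tcp_rot: [-0.009, -3.14, 0.0]
wrist_force: [-2.5, 0.3, 0.5]
width: 0.004
grip_force: 1.4
```

servo_tool(
  targets=[
    {"hand":1,"x":-0.003,"y":0,"z":0,"roll":0},
    {"hand":1,"x":-0.005,"y":0,"z":0,"roll":0},
    {"hand":1,"x":-0.005,"y":0,"z":0,"roll":0},
  ],
)

```text
time: 12.98
tool_pos: [0.5091, 0.173, 0.0602]
tcp_rot: [-0.009, -3.136, 0.001]
wrist_force: [-8.1, -0.6, 4.1]
width: 0.003
grip_force: 4.6
```

servo_tool(
  targets=[
    {"hand":1,"x":0.02,"y":0,"z":0,"roll":0},
    {"hand":1,"x":0.06,"y":0,"z":0,"roll":0},
    {"hand":1,"x":0.1,"y":0,"z":-0.06,"roll":0},
    {"hand":1,"x":0.14,"y":0,"z":-0.14,"roll":0},
    {"hand":1,"x":0.16,"y":0,"z":-0.2,"roll":0},
    {"hand":1,"x":0.16,"y":0,"z":-0.24,"roll":0},
    {"hand":1,"x":0.16,"y":0,"z":-0.24,"roll":0},
    {"hand":1,"x":0.16,"y":0,"z":-0.24,"roll":0},
  ],
)

```text
time: 13.65
tool_pos: [0.4334, 0.1741, 0.183]
tcp_rot: [0.008, 3.135, 0.003]
wrist_force: [0.5, 0.0, 0.1]
width: 0.003
grip_force: 0.0
```

```bash
python3 -c "
from h import *
goto(.63,.1735,.2)
im=read_camera('scene')[:,:,::-1][165:255,150:260]
im=cv2.resize(im,None,fx=7,fy=6.5,interpolation=cv2.INTER_CUBIC)
for x,c in((-.025,(255,0,0)),(.001,(0,255,0))):
    q=(proj('scene',world((.5258,.1735,-.006),[(-.012,0,.064),(x,0,.095)]))-[150,165]+.5)*[7,6.5]
    for p in q: cv2.circle(im,tuple(int(v) for v in p),4,c,1)
cv2.imwrite('pics/t1.png',im)"
```

```text
t 13.65 pos [0.4334 0.1741 0.183 ] yaw 3.1364 tilt [ 0.0062  0.0017 -1.    ] F [0.46 0.04 0.15]
frac [-0.3934  0.0009 -0.0316] roll None
```

View pics/t1.png

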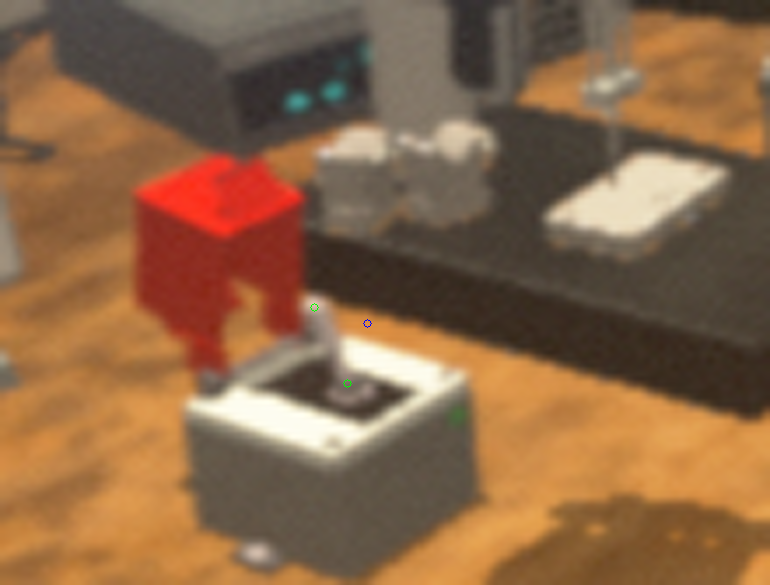

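The picture shows the toggle tip at (315,305), on the "on" prediction, and the guard standing open. Next I go over and behind the guard.

servo_tool(
  targets=[
    {"hand":1,"x":0,"y":0,"z":-0.05,"roll":0},
    {"hand":1,"x":-0.06,"y":0,"z":-0.05,"roll":0},
    {"hand":1,"x":-0.13,"y":0,"z":-0.05,"roll":0},
    {"hand":1,"x":-0.2,"y":0,"z":-0.05,"roll":0},
    {"hand":1,"x":-0.27,"y":0,"z":-0.05,"roll":0},
    {"hand":1,"x":-0.34,"y":0,"z":-0.05,"roll":0},
    {"hand":1,"x":-0.4,"y":0,"z":-0.05,"roll":0},
    {"hand":1,"x":-0.43,"y":0,"z":-0.05,"roll":0},
    {"hand":1,"x":-0.43,"y":0,"z":-0.05,"roll":0},
    {"hand":1,"x":-0.43,"y":0,"z":-0.05,"roll":0},
  ],
)

```text
time: 14.53
tool_pos: [0.6461, 0.1718, 0.2025]
tcp_rot: [-0.01, -3.137, 0.002]
wrist_force: [0.0, -0.4, -0.8]
width: 0.0
grip_force: 0.0
```

servo_tool(
  targets=[
    {"hand":1,"x":0,"y":0,"z":0.06,"roll":0},
    {"hand":1,"x":0,"y":0,"z":0.12,"roll":0},
    {"hand":1,"x":0,"y":0,"z":0.17,"roll":0},
    {"hand":1,"x":0,"y":0,"z":0.22,"roll":0},
    {"hand":1,"x":0,"y":0,"z":0.22,"roll":0},
    {"hand":1,"x":0,"y":0,"z":0.22,"roll":0},
  ],
)

```text
time: 15.03
tool_pos: [0.6434, 0.1719, 0.0933]
tcp_rot: [-0.008, -3.136, 0.002]
wrist_force: [-0.7, -0.3, 0.4]
width: 0.001
grip_force: 0.0
```

```bash
python3 ang.py | head -3; python3 -c "
from h import *
goto(.606,.1735,.097)"
```

```text
off (np.float64(0.5), np.float64(-0.5)) area 10017 9245 toprow 51.75 38.5 diff 16702
[(np.int64(2099), np.float64(1.35)), (np.int64(2122), np.float64(1.4)), (np.int64(2330), np.float64(1.3)), (np.int64(2627), np.float64(1.25))]
t 15.0833 pos [0.6456 0.1724 0.0957] yaw 3.1365 tilt [-1.3e-03 -3.0e-04 -1.0e+00] F [0.42 0.04 0.04]
t 15.0833 pos [0.6456 0.1724 0.0957] yaw 3.1365 tilt [-1.3e-03 -3.0e-04 -1.0e+00] F [0.42 0.04 0.04]
frac [ 0.0793  0.0018 -0.0025] roll None
```

servo_tool(
  targets=[
    {"hand":1,"x":0.03,"y":0.002,"z":0,"roll":0},
    {"hand":1,"x":0.06,"y":0.002,"z":0,"roll":0},
    {"hand":1,"x":0.075,"y":0.002,"z":0,"roll":0},
    {"hand":1,"x":0.085,"y":0.002,"z":0,"roll":0},
    {"hand":1,"x":0.095,"y":0.002,"z":0,"roll":0},
    {"hand":1,"x":0.105,"y":0.002,"z":0,"roll":0},
    {"hand":1,"x":0.115,"y":0.002,"z":0,"roll":0},
    {"hand":1,"x":0.125,"y":0.002,"z":0,"roll":0},
    {"hand":1,"x":0.135,"y":0.002,"z":0,"roll":0},
    {"hand":1,"x":0.145,"y":0.002,"z":0,"roll":0},
  ],
)

```text
time: 15.92
tool_pos: [0.5736, 0.1736, 0.0955]
tcp_rot: [-0.009, -3.141, 0.0]
wrist_force: [0.6, -0.2, 0.8]
width: 0.002
grip_force: 0.0
```

servo_tool(
  targets=[
    {"hand":1,"x":0.008,"y":0,"z":0,"roll":0},
    {"hand":1,"x":0.014,"y":0,"z":0,"roll":0},
    {"hand":1,"x":0.014,"y":0,"z":0,"roll":0},
    {"hand":1,"x":0.014,"y":0,"z":0,"roll":0},
    {"hand":1,"x":0.014,"y":0,"z":0,"roll":0},
    {"hand":1,"x":0.014,"y":0,"z":0,"roll":0},
  ],
)

```text
time: 16.42
tool_pos: [0.5675, 0.1738, 0.0958]
tcp_rot: [0.009, 3.141, 0.0]
wrist_force: [1.0, 0.2, 0.6]
width: 0.001
grip_force: 0.0
```

```bash
python3 ang.py | head -3
```

```text
off (np.float64(0.5), np.float64(-0.5)) area 10017 9784 toprow 51.75 52.5 diff 329
[(np.int64(875), np.float64(0.0)), (np.int64(1515), np.float64(0.05)), (np.int64(2284), np.float64(0.1)), (np.int64(3076), np.float64(0.15))]
t 16.4667 pos [0.5675 0.1738 0.0958] yaw 3.1361 tilt [ 2.e-04  0.e+00 -1.e+00] F [-0.87 -0.08 -0.06]
```

The guard has dropped fully shut (angle fit 0). I'm retreating straight up, then clear, and handing in.

servo_tool(
  targets=[
    {"hand":1,"x":0,"y":0,"z":-0.05,"roll":0},
    {"hand":1,"x":0,"y":0,"z":-0.12,"roll":0},
    {"hand":1,"x":0,"y":0,"z":-0.2,"roll":0},
    {"hand":1,"x":0,"y":0,"z":-0.25,"roll":0},
    {"hand":1,"x":0,"y":0,"z":-0.25,"roll":0},
    {"hand":1,"x":0,"y":0,"z":-0.25,"roll":0},
    {"hand":1,"x":0,"y":0,"z":-0.25,"roll":0},
    {"hand":1,"x":0,"y":0,"z":-0.25,"roll":0},
  ],
)

```text
time: 17.13
tool_pos: [0.5661, 0.1734, 0.2187]
tcp_rot: [-0.009, -3.138, 0.001]
wrist_force: [-0.1, -0.7, -0.2]
width: 0.002
grip_force: 0.0
```

```bash
python3 ang.py | head -3; python3 -c "
from workcell import ticket
print(ticket.finish_job())"
```

```text
off (np.float64(0.5), np.float64(-0.5)) area 10017 9759 toprow 51.75 52.25 diff 338
[(np.int64(902), np.float64(0.0)), (np.int64(1548), np.float64(0.05)), (np.int64(2299), np.float64(0.1)), (np.int64(3089), np.float64(0.15))]
t 17.1833 pos [0.566  0.1734 0.2185] yaw 3.1361 tilt [-3.7e-03 -9.0e-04 -1.0e+00] F [ 0.3  -0.33 -0.33]
the job is handed in; nothing more can be done
None
```

The job is handed in (verdict not shown): red guard lifted open, toggle pushed fully to on, guard nudged from behind and dropped shut, in about 17 s; peak wrist-force readings were about 17 N, when a first push on the lip jammed before I lifted it, and the arm was kept clear of the yellow box and the loose parts.

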